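# Try the dosing syringes and reject the one that sticks

## Task

One of the three resin dosing syringes in the rack sticks. Push the plunger of every syringe in as far as it goes without forcing it: leave the good ones lying in their places in the rack with the plungers fully home, and lay the one that jams part-way flat in the aluminium reject tray, with its plunger left where it jammed. Do not disturb the jar, bottle and pot.

Things in the scene. Friction and masses are not known exactly. Their poses are not given: they have to be found in the camera images.
- barrel_a (a point): Centre of the barrel of one of three alike loose dosing syringes (0.17 kg) lying in the rack; x runs from plunger to nozzle, z up. Clear barrel 38 mm diameter, x -45 to +45 mm; flat grey finger flange 62 wide, 46 tall, x -53 to -45; nozzle 12 mm diameter to x +63. In the rack the axis is 45 mm above the table and x -28 to +28 is free to pinch across. On a flat floor the axis lies about 21 mm up.
- thumb_a (a point): Centre of the outer face of the round white thumb plate (36 mm diameter, 8 mm thick, on a 14 mm rod) of syringe a's plunger; axes as barrel_a. On the barrel's axis: x -116 mm from the barrel's centre when drawn out, x -66 mm when fully home.
- ram_a (a joint): Plunger of syringe a, in m: 0 drawn out, 0.050 fully home, grows as pushed along the barrel's +x. Starts at 0 to 0.012; slides with about 3 N and stays where left. In one of the three syringes (in any place) it starts to move like the others but jams firmly around half-way, well before 0.040.
- barrel_b (a point): Centre of the barrel of one of three alike loose dosing syringes (0.17 kg) lying in the rack; x runs from plunger to nozzle, z up. Clear barrel 38 mm diameter, x -45 to +45 mm; flat grey finger flange 62 wide, 46 tall, x -53 to -45; nozzle 12 mm diameter to x +63. In the rack the axis is 45 mm above the table and x -28 to +28 is free to pinch across. On a flat floor the axis lies about 21 mm up.
- thumb_b (a point): Centre of the outer face of the round white thumb plate (36 mm diameter, 8 mm thick, on a 14 mm rod) of syringe b's plunger; axes as barrel_b. On the barrel's axis: x -116 mm from the barrel's centre when drawn out, x -66 mm when fully home.
- ram_b (a joint): Plunger of syringe b, in m: 0 drawn out, 0.050 fully home, grows as pushed along the barrel's +x. Starts at 0 to 0.012; slides with about 3 N and stays where left. In one of the three syringes (in any place) it starts to move like the others but jams firmly around half-way, well before 0.040.
- barrel_c (a point): Centre of the barrel of one of three alike loose dosing syringes (0.17 kg) lying in the rack; x runs from plunger to nozzle, z up. Clear barrel 38 mm diameter, x -45 to +45 mm; flat grey finger flange 62 wide, 46 tall, x -53 to -45; nozzle 12 mm diameter to x +63. In the rack the axis is 45 mm above the table and x -28 to +28 is free to pinch across. On a flat floor the axis lies about 21 mm up.
- thumb_c (a point): Centre of the outer face of the round white thumb plate (36 mm diameter, 8 mm thick, on a 14 mm rod) of syringe c's plunger; axes as barrel_c. On the barrel's axis: x -116 mm from the barrel's centre when drawn out, x -66 mm when fully home.
- ram_c (a joint): Plunger of syringe c, in m: 0 drawn out, 0.050 fully home, grows as pushed along the barrel's +x. Starts at 0 to 0.012; slides with about 3 N and stays where left. In one of the three syringes (in any place) it starts to move like the others but jams firmly around half-way, well before 0.040.
- rack: Fixed plywood rack, 130 mm (x) by 270 mm (y), origin under its centre. Two crossbars 12 mm thick at x -37 and +35 mm with notches 42 mm wide at y -85, 0, +85 mm for the barrels; notch floor 26 mm, posts 50 mm above the table. Flanges bear on the -x side of the first crossbar, so a syringe stays when its plunger is pushed to +x (away from the robot).
- tray: Fixed open aluminium reject tray, 260 mm (x) by 160 mm (y) outside, 30 mm high, walls and floor 4 mm thick; origin under its centre, z up. Empty at the start; to the left or right of the rack.
- jar: Bystander: lidded jar, 80 mm in diameter, 75 mm high; origin under its centre, z up; stands beyond, left or right of the rack and tray.
- dropper: Bystander: dropper bottle, 36 mm in diameter, 85 mm high; origin under its centre, z up; stands beyond, left or right of the rack and tray.
- pot: Bystander: small lidded pot, 60 mm in diameter, 65 mm high; origin under its centre, z up; stands beyond, left or right of the rack and tray.

How it is judged:
At the end, for the whole second after the job is handed in: Two syringes within 12 mm of their starts in the rack, plungers within 4 mm of home; the third, its plunger pushed in at least 22 mm but not home, lies flat (18 degrees) in the tray, barrel centre within 105 mm along, 60 mm across and at most 45 mm up; all at rest (20 mm/s) (((value of joint ram_a between 0.022 and 0.046 m and angle between barrel_a's own x axis and vertical between 1.25 and 1.89 rad and z of barrel_a in the frame of tray between 0.01 and 0.045 m and x of barrel_a in the frame of tray between -0.105 and 0.105 m and y of barrel_a in the frame of tray between -0.06 and 0.06 m and value of joint each of ram_b, ram_c above 0.046 m and distance of each of barrel_b, barrel_c from where it was at the start of the episode below 0.012 m) or (value of joint ram_b between 0.022 and 0.046 m and angle between barrel_b's own x axis and vertical between 1.25 and 1.89 rad and z of barrel_b in the frame of tray between 0.01 and 0.045 m and x of barrel_b in the frame of tray between -0.105 and 0.105 m and y of barrel_b in the frame of tray between -0.06 and 0.06 m and value of joint each of ram_a, ram_c above 0.046 m and distance of each of barrel_a, barrel_c from where it was at the start of the episode below 0.012 m) or (value of joint ram_c between 0.022 and 0.046 m and angle between barrel_c's own x axis and vertical between 1.25 and 1.89 rad and z of barrel_c in the frame of tray between 0.01 and 0.045 m and x of barrel_c in the frame of tray between -0.105 and 0.105 m and y of barrel_c in the frame of tray between -0.06 and 0.06 m and value of joint each of ram_a, ram_b above 0.046 m and distance of each of barrel_a, barrel_b from where it was at the start of the episode below 0.012 m)) and linear speed of each of syringe_a, syringe_b, syringe_c below 0.02 m/s); the robot touches nothing.
It fails at once if a plunger is forced: pushed by the fingers with more than 40 N (contact force between the fingers and ram_a above 40 N or contact force between the fingers and ram_b above 40 N or contact force between the fingers and ram_c above 40 N).
It fails at once if the jar, bottle or pot is moved more than 30 mm or tipped (distance of any of jar, dropper, pot from where it was at the start of the episode above 0.03 m or angle between any of jar, dropper, pot's own z axis and vertical above 0.4 rad).
It also fails if it takes over 67 s, if anything falls off the work surface, if the arm or the gripper's body presses on something with over 40 N, if the wrist force passes 120 N, or if a joint passes its speed limit or range.

## Robot

A 6-joint arm with a two-finger parallel gripper is mounted at the origin on the work surface. World frame = base frame: x ahead of the robot, y to its left, z up, the work surface at z = 0. Lengths are in m, angles in rad, forces in N, time in s.
With the tool pointing down it reaches from about 0.3 to 0.875 m from the base axis. Payload 6.4 kg.
Tool frame: the origin (TCP) lies between the finger pads; the fingertips stand ctrl.tip_extent ahead of it and the grasp point (between the pads) is the TCP (ctrl.tip_extent is the distance from the TCP to the fingertips, in m); z points along the fingers, y is the line along which they close (so a half turn about z gives the same grasp; the last joint's range is limited). The gripper opens to 85 mm and grips with 20 to 120 N. Pads are 22 mm wide; open, the fingers measure 114 mm over their backs; the gripper's body (76 mm by 85 mm) begins 54 mm behind the grasp point. The pads swing forward as they close: fully open they stand 13 mm farther back than shut.
Start: joints at [0.91, 0.181, 1.607, -0, 1.354, -0.206], TCP at [0.253, 0.517, 0.226] pointing down, gripper open.
Joint ranges: [-2.99, 2.99], [-0.89, 2.07], [0.3, 2.58], [-1.14, 4.28], [0, 2.63], [-3.12, 3.12]. Speed limits (rad/s): [2.57, 2.57, 3.01, 3.14, 3.14, 3.14].

## Interface

Orientations are given as a unit quaternion [w, x, y, z].
In Python, from bench import ctrl gives the robot as it stands.
- The arm moves only by the tool send_rows, never from a script. Its arguments are lists of equal length, an entry for each row: "dr": the turn, a rotation vector about the tool's x, y, z in units of 6 degrees (1.0 is 6 degrees), a list of three; "xyz": the shift along the tool's x, y, z in cm, a list of three; "jaw": the opening in per cent of the stroke, from 0 (shut) to 100 (fully open). In form: {"dr": [[wx, wy, wz], ...], "xyz": [[dx, dy, dz], ...], "jaw": [jaw, ...]}. A call has exactly 8 rows; each row is the pose to reach, as a shift and turn from the pose commanded when the call began, along the tool's axes at that moment; what a row does not reach only later rows make up. A row lasts 1/8 s, in which the tool goes at most 62.5 mm and 10.7 degrees, less where a joint would pass 70% of its speed; a pose out of reach is approached as far as the arm can. A call with a gripper value outside its range is refused whole. The fingers move at their own pace and stop on an object; the grip force is fixed at half the most. Time passes only in rows, so rows that repeat a pose let the fingers close, or fill a call up. It gives the time, the measured TCP pose, the force, the opening and the grip force at its end, in the units of the state.
- ctrl.get_obs(): the state, without advancing time (a new reading comes with each control period).
- ctrl.camera(name): name is "side" or "top"; returns the picture (480x640x3 uint8, red, green, blue); there is no depth.
- ctrl.calibration(name): a dict with "camera_matrix" (3x3 intrinsics, pixels), "world_from_camera" (4x4, takes a point from camera to world coordinates). Camera axes: x right, y up, looking along -z (the intrinsics and any distortion apply to the point x, -y, -z); pixel columns grow to the right and rows downward; lengths in m; the calibration is good to about 2 mm. A picture is of the moment at which its call begins. calibration takes no time and is no camera call.
- ctrl.hand_in(): hands the job in; it is judged then, once.
The state is a dict: "time_s": time; "q": joint angles; "dq": joint speeds; "joint_efforts": joint torques, N m; "eef_pos": TCP position; "eef_rot": TCP orientation; "wrist_force": force on the tool from outside, world axes, zero at the start; "torque": the same for the moment, N m; "opening": opening from 0.0 (shut) to 1.0 (fully open); "grasp_force": force on a finger pad.
Only numpy, scipy, OpenCV 4.12 (cv2) and the standard library are available. Lean on these libraries where they do the work, as an engineer would, in place of code of your own. Each camera call takes 0.05 s, during which the arm holds its last target. There are 200 camera calls.

## Working session

There is one attempt and no reset: what is moved stays moved. The work goes in short steps, Python scripts to look and compute and a tool call to move; the robot and the scene stay as the last step left them, time stands still between calls to the robot, and variables do not carry over. Pictures are saved under pics/ and viewed, at most 10 in all, crops included, and the job is handed in when it is done.

Besides the shell and the picture viewer there is one more tool, called as name(argument=value, ...) on one line, values as JSON. send_rows: Moves the arm, as the interface text tells. Its arguments: {"type":"object","properties":{"dr":{"type":"array","items":{"type":"array","items":{"type":"number"}}},"xyz":{"type":"array","items":{"type":"array","items":{"type":"number"}}},"jaw":{"type":"array","items":{"type":"number"}}},"required":["dr","xyz","jaw"]}

```bash
ls; mkdir -p pics
python3 - <<'E'
from bench import ctrl
import cv2
for n in("top","side"):
    im=ctrl.camera(n); cv2.imwrite(f"pics/{n}0.png",im[:,:,::-1]); c=ctrl.calibration(n); print(n,c)
o=ctrl.get_obs(); print(o, ctrl.tip_extent)
E
```

```text
pics
top {'camera_matrix': array([[485.98051196,   0.        , 325.77892599],
       [  0.        , 485.98051196, 232.99071515],
       [  0.        ,   0.        ,   1.        ]]), 'world_from_camera': array([[-0.02487692,  0.99780401, -0.06138646,  0.55268665],
       [-0.9996308 , -0.0254997 , -0.00938258, -0.01363214],
       [-0.01092732,  0.06113039,  0.99806997,  1.44678537],
       [ 0.        ,  0.        ,  0.        ,  1.        ]])}
side {'camera_matrix': array([[453.55939902,   0.        , 321.03834789],
       [  0.        , 453.55939902, 238.87517382],
       [  0.        ,   0.        ,   1.        ]]), 'world_from_camera': array([[ 0.82005348,  0.35179099, -0.45139273,  0.02653272],
       [-0.5722307 ,  0.49299264, -0.65537034, -0.86262021],
       [-0.00802009,  0.7957395 ,  0.60558593,  0.85553132],
       [ 0.        ,  0.        ,  0.        ,  1.        ]])}
{'time_s': 0.1, 'q': array([ 9.09674453e-01,  1.81440665e-01,  1.60790644e+00, -5.87211663e-06,
        1.35377884e+00, -2.06305071e-01]), 'dq': array([-0.00039256, -0.00334959, -0.00170372,  0.00046979, -0.00047072,
        0.00132165]), 'joint_efforts': array([ 1.64268276e-04, -4.45877981e+01, -3.52239060e+01, -4.86583122e-04,
        4.19435717e-03, -3.16989954e-06]), 'eef_pos': array([0.25227424, 0.51615271, 0.22518966]), 'eef_rot': array([-3.19577261e-04,  2.25452724e-01,  9.74253807e-01, -6.96869509e-04]), 'wrist_force': array([ 0.12569221, -0.44102483,  0.94240291]), 'torque': array([-0.04217592, -0.01655533, -0.02339377]), 'grasp_force': 0.0, 'opening': 0.9985877916637149} 0.019
```

View pics/top0.png

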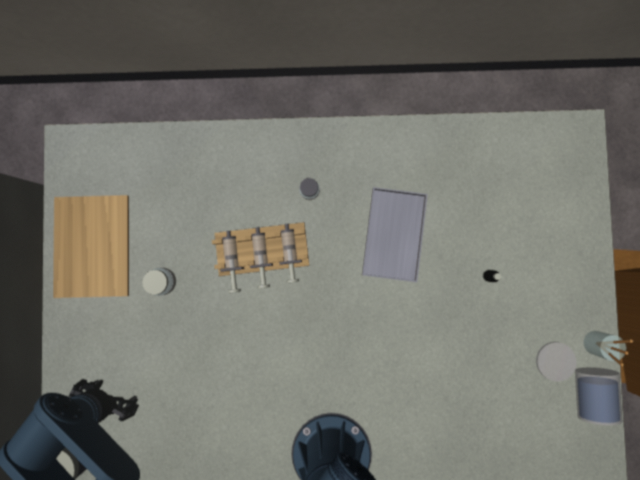

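View pics/side0.png

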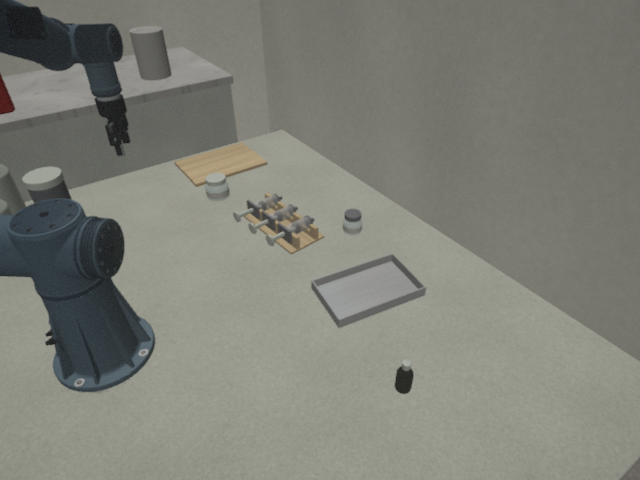

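The top view shows the rack around (262,250), the tray centred near (394,235), the jar at (157,281), the pot at (310,188) and the dropper at (491,276). The side view agrees. I'll zoom in on the rack next.

```bash
cat > h.py <<'E'
import numpy as np, cv2
from bench import ctrl
def px2w(n,px,z):
    c=ctrl.calibration(n);K=c["camera_matrix"];T=c["world_from_camera"]
    p=np.c_[np.atleast_2d(px).astype(float),np.ones(len(np.atleast_2d(px)))]@np.linalg.inv(K).T
    d=(p*[1,-1,-1])@T[:3,:3].T; o=T[:3,3]
    return o+d*((z-o[2])/d[:,2])[:,None]
def w2px(n,P):
    c=ctrl.calibration(n);K=c["camera_matrix"];T=c["world_from_camera"]
    q=(np.atleast_2d(P)-T[:3,3])@T[:3,:3]*[1,-1,-1]; q=q@K.T
    return q[:,:2]/q[:,2:]
E
python3 - <<'E'
import cv2
a=cv2.imread("pics/top0.png")[210:300,205:320]; 
a=cv2.resize(a,None,fx=6.5,fy=6.5,interpolation=cv2.INTER_CUBIC); cv2.imwrite("pics/top_c.png",a)
b=cv2.imread("pics/side0.png")[185:255,228:330]
b=cv2.resize(b,None,fx=7.5,fy=7.5,interpolation=cv2.INTER_CUBIC); cv2.imwrite("pics/side_c.png",b); print(a.shape,b.shape)
from h import *
print(px2w("top",[[374,189],[425,195],[416,281],[363,275]],0.03))
E
```

```text
(585, 748, 3) (525, 765, 3)
[[ 0.76548348 -0.14497478  0.03      ]
 [ 0.7438297  -0.29357046  0.03      ]
 [ 0.49382145 -0.25819459  0.03      ]
 [ 0.5149157  -0.1053029   0.03      ]]
```

View pics/top_c.png

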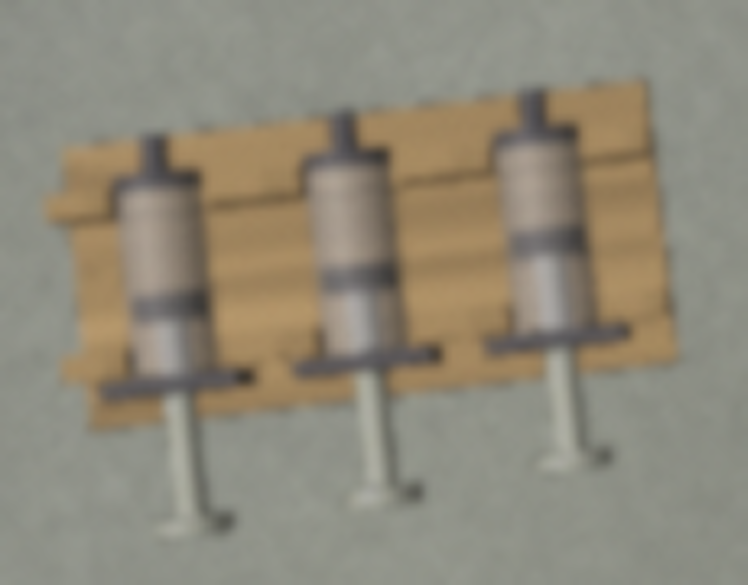

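View pics/side_c.png

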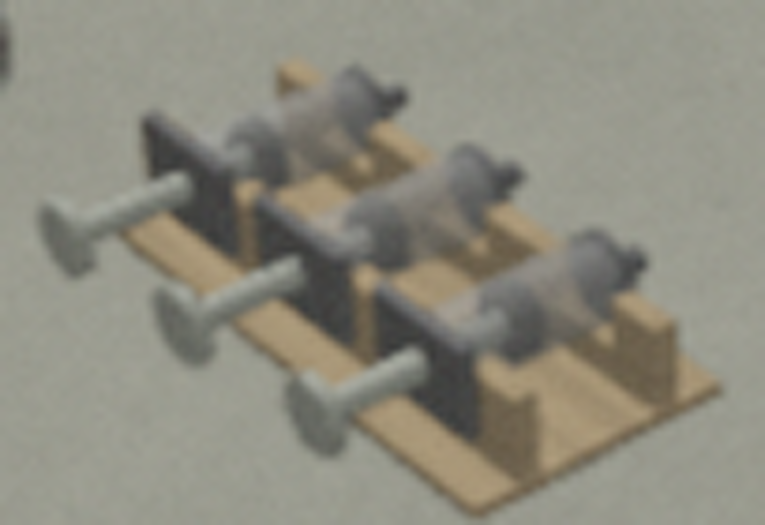

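Crops show three syringes with flanges toward the robot. In the top crop, the nozzle tips are at (152,137), (343,112) and (530,92), and the thumb plates near (185,525), (375,497) and (565,460). In the side crop, the thumb faces are at (65,240), (183,327) and (315,415), and the nozzle tips at (400,97), (517,173) and (640,262). Next I'll fit the rack pose from both views.

```bash
cat > fit.py <<'E'
from h import *
from scipy.optimize import least_squares
T=lambda l:np.array(l)/6.5+[205,210]-.42
S=lambda l:np.array(l)/7.5+[228,185]-.43
# points in syringe frame (x,y,z world height); syringe order left(y+85),mid,right
tn=T([[152,137],[343,112],[530,92]])   # nozzle tip top, x63 z51
tfl=T([[101,390],[295,368],[487,347]]); # flange left end  (x -51,y+31,z 68->)
tfr=T([[240,374],[430,352],[620,329]])  # flange right top end
sn=S([[402,97],[519,173],[642,262]])
st=S([[65,240],[183,327],[315,415]])
tt=T([[183,530],[372,500],[562,464]])
def pts(p,l):
    c,s=np.cos(p[2]),np.sin(p[2]); l=np.array(l)
    return np.c_[p[0]+c*l[:,0]-s*l[:,1],p[1]+s*l[:,0]+c*l[:,1],l[:,2]]
ys=[.085,0,-.085]
def res(p,full=False):
    r=[]
    r+=[w2px("top",pts(p,[[.002+.061,y,.051] for y in ys]))-tn]
    r+=[w2px("top",pts(p,[[.002-.049,y+.031,.068] for y in ys]))-tfl]
    r+=[w2px("top",pts(p,[[.002-.049,y-.031,.068] for y in ys]))-tfr]
    r+=[w2px("side",pts(p,[[.002+.063,y,.045] for y in ys]))-sn]
    r+=[w2px("side",pts(p,[[.002-.116+p[3+i],y,.045] for i,y in enumerate(ys)]))-st]
    r+=[w2px("top",pts(p,[[.002-.116+p[3+i],y,.062] for i,y in enumerate(ys)]))-tt]
    return r if full else np.ravel(r)
if __name__=="__main__":
    s=least_squares(res,[.5,.1,0.1,0,0,0]); p=s.x
    print(p.round(4)); print(np.round(res(p,True),1).tolist())
    print("barrel",pts(p,[[.002,y,.045] for y in ys]).round(4).tolist())
    print("thumb",pts(p,[[.002-.116+p[3+i],y,.045] for i,y in enumerate(ys)]).round(4).tolist())
    print(px2w("top",[[157,281]],.075),px2w("top",[[310,188]],.065),px2w("top",[[488,276]],.085))
E
python3 fit.py
```

```text
[0.5979 0.1919 0.0848 0.0022 0.0061 0.0128]
[[[-0.2, -0.3], [-0.3, 0.3], [0.2, 0.1]], [[-0.7, 0.0], [-0.8, 0.1], [-0.5, 0.1]], [[-0.4, 0.1], [0.2, 0.2], [0.8, 0.4]], [[0.4, -0.4], [0.1, 0.0], [0.2, -0.5]], [[-0.1, -0.2], [-0.1, -0.3], [-0.0, 0.0]], [[0.2, -0.0], [0.7, -0.1], [1.0, -0.1]]]
barrel [[0.5927, 0.2767, 0.045], [0.5999, 0.192, 0.045], [0.6071, 0.1073, 0.045]]
thumb [[0.4793, 0.2671, 0.045], [0.4904, 0.1827, 0.045], [0.5042, 0.0986, 0.045]]
[[0.51354071 0.47877901 0.075     ]] [[0.76797684 0.04135499 0.065     ]] [[ 0.50505972 -0.44907656  0.085     ]]
```

```bash
cat >> h.py <<'E'
from scipy.spatial.transform import Rotation as Ro
RK=np.array([.5979,.1919]);YAW=.0848
def rack(x,y):
    c,s=np.cos(YAW),np.sin(YAW);return RK+[c*x-s*y,s*x+c*y]
def unrack(P):
    c,s=np.cos(YAW),np.sin(YAW);d=np.array(P)[:2]-RK;return np.array([c*d[0]+s*d[1],-s*d[0]+c*d[1]])
def toolR():
    w,x,y,z=ctrl.get_obs()["eef_rot"];return Ro.from_quat([x,y,z,w]).as_matrix()
def shift(target,frm=None):
    frm=ctrl.get_obs()["eef_pos"] if frm is None else frm
    return (toolR().T@(np.array(target)-frm))*100
E
python3 - <<'E'
from h import *
x=.002-.116+.0022-.011-.015
t=[*rack(x,.085),.045]
print(t,shift(t).round(2)); R=toolR(); print(R.round(4)); 
ang=np.pi/2+YAW-np.arctan2(R[1,1],R[0,1]); print(-np.degrees(ang)/6)
E
```

```text
[np.float64(0.45339580154998615), np.float64(0.2649231239424815), 0.045] [-29.11 -13.71  18.03]
[[-8.983e-01  4.393e-01 -9.000e-04]
 [ 4.393e-01  8.983e-01 -1.200e-03]
 [ 3.000e-04 -1.500e-03 -1.000e+00]]
-5.1529465691880425
```

send_rows(dr=[[0,0,-1],[0,0,-2],[0,0,-3.5],[0,0,-5.15],[0,0,-5.15],[0,0,-5.15],[0,0,-5.15],[0,0,-5.15]], xyz=[[-5,-2.3,1.5],[-10,-4.6,4],[-15,-6.9,7],[-20,-9.2,10],[-24,-11.5,13],[-29.1,-13.7,16],[-29.1,-13.7,18],[-29.1,-13.7,18]], jaw=[0,0,0,0,0,0,0,0])

```text
time_s: 1.1
eef_pos: [0.4523, 0.2645, 0.044]
eef_rot: [-0.002, -0.041, 0.999, -0.001]
wrist_force: [-0.2, -0.2, -0.5]
opening: 0.004
grasp_force: 0.0
```

Run:
```python
from h import *
o=ctrl.get_obs();print(o["time_s"],o["eef_pos"],unrack(o["eef_pos"]),o["wrist_force"],o["opening"]);print(toolR().round(3).tolist())
```

```text
1.1 [0.45228433 0.26446329 0.044044  ] [-0.13894643  0.08463596] [-0.16691853 -0.22704316 -0.54119663] 0.0035968508187659855
[[-0.997, -0.083, -0.005], [-0.083, 0.997, -0.001], [0.005, -0.001, -1.0]]
```

send_rows(dr=[[0,0,0],[0,0,0],[0,0,0],[0,0,0],[0,0,0],[0,0,0],[0,0,0],[0,0,0]], xyz=[[-0.5,0,0],[-1.0,0,0],[-1.4,0,0],[-1.7,0,0],[-2.0,0,0],[-2.3,0,0],[-2.6,0,0],[-2.8,0,0]], jaw=[0,0,0,0,0,0,0,0])

```text
time_s: 2.1
eef_pos: [0.4819, 0.2681, 0.046]
eef_rot: [-0.0, -0.042, 0.999, 0.0]
wrist_force: [-4.1, 1.2, 1.1]
opening: 0.002
grasp_force: 1.6
```

Run:
```python
from h import *
o=ctrl.get_obs();print(o["time_s"],o["eef_pos"],unrack(o["eef_pos"]),o["wrist_force"],o["dq"])
im=ctrl.camera("side")[170:260,200:330];cv2.imwrite("pics/s1.png",cv2.resize(im[:,:,::-1],None,fx=6,fy=6,interpolation=cv2.INTER_CUBIC))
```

```text
2.1 [0.4819094  0.26805004 0.04597613] [-0.10912402  0.08570062] [-4.10660912  1.16754408  1.09194468] [-3.87946218e-03  2.64199646e-02 -3.61248771e-02 -7.38892297e-05
  1.13233572e-02 -6.70697021e-03]
```

View pics/s1.png

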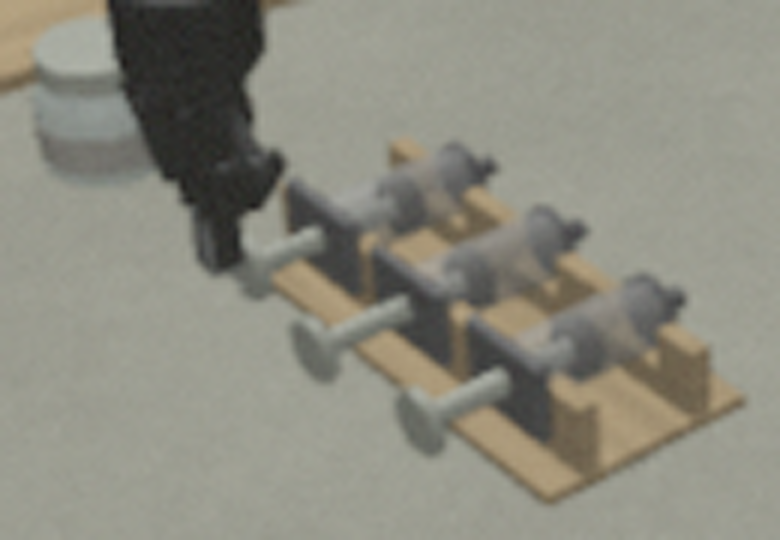

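The fingers are pressing the left thumb plate at about (245,270) with 4 N, and the ram is near 16 mm. From here I'll creep in small steps.

send_rows(dr=[[0,0,0],[0,0,0],[0,0,0],[0,0,0],[0,0,0],[0,0,0],[0,0,0],[0,0,0]], xyz=[[-0.05,0,0],[-0.1,0,0],[-0.15,0,0],[-0.2,0,0],[-0.25,0,0],[-0.3,0,0],[-0.35,0,0],[-0.35,0,0]], jaw=[0,0,0,0,0,0,0,0])

```text
time_s: 3.15
eef_pos: [0.4853, 0.2683, 0.046]
eef_rot: [0.0, -0.042, 0.999, 0.0]
wrist_force: [-3.0, 1.4, 1.4]
opening: 0.001
grasp_force: 1.3
```

send_rows(dr=[[0,0,0],[0,0,0],[0,0,0],[0,0,0],[0,0,0],[0,0,0],[0,0,0],[0,0,0]], xyz=[[-0.05,0,0],[-0.1,0,0],[-0.15,0,0],[-0.2,0,0],[-0.25,0,0],[-0.25,0,0],[-0.25,0,0],[-0.25,0,0]], jaw=[0,0,0,0,0,0,0,0])

```text
time_s: 4.15
eef_pos: [0.4878, 0.2685, 0.046]
eef_rot: [0.0, -0.042, 0.999, 0.0]
wrist_force: [-2.9, 1.9, 1.1]
opening: -0.002
grasp_force: 1.2
```

send_rows(dr=[[0,0,0],[0,0,0],[0,0,0],[0,0,0],[0,0,0],[0,0,0],[0,0,0],[0,0,0]], xyz=[[-0.05,0,0],[-0.1,0,0],[-0.15,0,0],[-0.2,0,0],[-0.25,0,0],[-0.25,0,0],[-0.25,0,0],[-0.25,0,0]], jaw=[0,0,0,0,0,0,0,0])

```text
time_s: 5.15
eef_pos: [0.4903, 0.2688, 0.046]
eef_rot: [0.0, -0.042, 0.999, 0.0]
wrist_force: [-2.6, 0.7, 1.0]
opening: -0.003
grasp_force: 1.2
```

send_rows(dr=[[0,0,0],[0,0,0],[0,0,0],[0,0,0],[0,0,0],[0,0,0],[0,0,0],[0,0,0]], xyz=[[-0.05,0,0],[-0.1,0,0],[-0.15,0,0],[-0.2,0,0],[-0.25,0,0],[-0.25,0,0],[-0.25,0,0],[-0.25,0,0]], jaw=[0,0,0,0,0,0,0,0])

```text
time_s: 6.15
eef_pos: [0.4928, 0.269, 0.046]
eef_rot: [0.0, -0.042, 0.999, 0.0]
wrist_force: [-2.8, 1.4, 1.2]
opening: -0.002
grasp_force: 1.2
```

send_rows(dr=[[0,0,0],[0,0,0],[0,0,0],[0,0,0],[0,0,0],[0,0,0],[0,0,0],[0,0,0]], xyz=[[-0.05,0,0],[-0.1,0,0],[-0.15,0,0],[-0.2,0,0],[-0.25,0,0],[-0.25,0,0],[-0.25,0,0],[-0.25,0,0]], jaw=[0,0,0,0,0,0,0,0])

```text
time_s: 7.15
eef_pos: [0.4953, 0.2691, 0.046]
eef_rot: [0.0, -0.042, 0.999, -0.0]
wrist_force: [-1.7, 0.9, 1.3]
opening: -0.005
grasp_force: 1.2
```

send_rows(dr=[[0,0,0],[0,0,0],[0,0,0],[0,0,0],[0,0,0],[0,0,0],[0,0,0],[0,0,0]], xyz=[[-0.05,0,0],[-0.1,0,0],[-0.15,0,0],[-0.2,0,0],[-0.25,0,0],[-0.25,0,0],[-0.25,0,0],[-0.25,0,0]], jaw=[0,0,0,0,0,0,0,0])

```text
time_s: 8.15
eef_pos: [0.4977, 0.2694, 0.046]
eef_rot: [0.0, -0.042, 0.999, -0.0]
wrist_force: [-2.4, 0.9, 1.9]
opening: -0.001
grasp_force: 1.2
```

send_rows(dr=[[0,0,0],[0,0,0],[0,0,0],[0,0,0],[0,0,0],[0,0,0],[0,0,0],[0,0,0]], xyz=[[-0.05,0,0],[-0.1,0,0],[-0.15,0,0],[-0.2,0,0],[-0.25,0,0],[-0.3,0,0],[-0.3,0,0],[-0.3,0,0]], jaw=[0,0,0,0,0,0,0,0])

```text
time_s: 9.15
eef_pos: [0.5007, 0.2696, 0.046]
eef_rot: [0.0, -0.042, 0.999, 0.0]
wrist_force: [-3.3, 1.0, 0.9]
opening: -0.001
grasp_force: 1.2
```

send_rows(dr=[[0,0,0],[0,0,0],[0,0,0],[0,0,0],[0,0,0],[0,0,0],[0,0,0],[0,0,0]], xyz=[[-0.05,0,0],[-0.1,0,0],[-0.15,0,0],[-0.2,0,0],[-0.25,0,0],[-0.3,0,0],[-0.3,0,0],[-0.3,0,0]], jaw=[0,0,0,0,0,0,0,0])

```text
time_s: 10.15
eef_pos: [0.5037, 0.2699, 0.046]
eef_rot: [0.0, -0.042, 0.999, 0.0]
wrist_force: [-2.1, 1.8, 1.3]
opening: -0.0
grasp_force: 1.2
```

send_rows(dr=[[0,0,0],[0,0,0],[0,0,0],[0,0,0],[0,0,0],[0,0,0],[0,0,0],[0,0,0]], xyz=[[-0.1,0,0],[-0.2,0,0],[-0.3,0,0],[-0.4,0,0],[-0.5,0,0],[-0.6,0,0],[-0.6,0,0],[-0.6,0,0]], jaw=[0,0,0,0,0,0,0,0])

```text
time_s: 11.15
eef_pos: [0.5098, 0.2703, 0.046]
eef_rot: [0.0, -0.042, 0.999, -0.0]
wrist_force: [-2.9, 0.6, 1.5]
opening: 0.0
grasp_force: 1.0
```

send_rows(dr=[[0,0,0],[0,0,0],[0,0,0],[0,0,0],[0,0,0],[0,0,0],[0,0,0],[0,0,0]], xyz=[[-0.05,0,0],[-0.1,0,0],[-0.15,0,0],[-0.2,0,0],[-0.25,0,0],[-0.3,0,0],[-0.3,0,0],[-0.3,0,0]], jaw=[0,0,0,0,0,0,0,0])

```text
time_s: 12.15
eef_pos: [0.5127, 0.2706, 0.046]
eef_rot: [0.0, -0.042, 0.999, -0.0]
wrist_force: [-2.8, 0.9, 1.5]
opening: -0.003
grasp_force: 1.2
```

send_rows(dr=[[0,0,0],[0,0,0],[0,0,0],[0,0,0],[0,0,0],[0,0,0],[0,0,0],[0,0,0]], xyz=[[-0.05,0,0],[-0.1,0,0],[-0.15,0,0],[-0.2,0,0],[-0.2,0,0],[-0.2,0,0],[-0.2,0,0],[-0.2,0,0]], jaw=[0,0,0,0,0,0,0,0])

```text
time_s: 13.15
eef_pos: [0.5147, 0.2708, 0.046]
eef_rot: [0.0, -0.042, 0.999, 0.0]
wrist_force: [-2.0, 0.5, 1.6]
opening: -0.004
grasp_force: 1.1
```

send_rows(dr=[[0,0,0],[0,0,0],[0,0,0],[0,0,0],[0,0,0],[0,0,0],[0,0,0],[0,0,0]], xyz=[[-0.05,0,0],[-0.1,0,0],[-0.15,0,0],[-0.15,0,0],[-0.15,0,0],[-0.15,0,0],[-0.15,0,0],[-0.15,0,0]], jaw=[0,0,0,0,0,0,0,0])

```text
time_s: 14.15
eef_pos: [0.516, 0.2709, 0.046]
eef_rot: [-0.0, -0.042, 0.999, -0.0]
wrist_force: [-3.6, 0.4, 2.3]
opening: -0.002
grasp_force: 1.6
```

send_rows(dr=[[0,0,0],[0,0,0],[0,0,0],[0,0,0],[0,0,0],[0,0,0],[0,0,0],[0,0,0]], xyz=[[-0.05,0,0],[-0.1,0,0],[-0.1,0,0],[-0.1,0,0],[-0.1,0,0],[-0.1,0,0],[-0.1,0,0],[-0.1,0,0]], jaw=[0,0,0,0,0,0,0,0])

```text
time_s: 15.15
eef_pos: [0.5161, 0.271, 0.0459]
eef_rot: [-0.001, -0.042, 0.999, -0.0]
wrist_force: [-7.0, 0.2, 4.7]
opening: 0.003
grasp_force: 3.4
```

Home stop felt at 7 N, and TCP rack x + 0.125 matches ram = 50 mm. Contact stiffness is about 5 N/mm, so larger steps are safe. Next is the middle syringe.

send_rows(dr=[[0,0,0],[0,0,0],[0,0,0],[0,0,0],[0,0,0],[0,0,0],[0,0,0],[0,0,0]], xyz=[[3.2,0,0],[6.2,0,0],[6.2,-4,0],[6.2,-8.5,0],[5.8,-8.5,0],[5.2,-8.5,0],[4.7,-8.5,0],[4.3,-8.5,0]], jaw=[0,0,0,0,0,0,0,0])

```text
time_s: 16.15
eef_pos: [0.481, 0.1833, 0.0457]
eef_rot: [-0.001, -0.043, 0.999, -0.0]
wrist_force: [-3.6, -0.5, 2.0]
opening: -0.004
grasp_force: 1.6
```

send_rows(dr=[[0,0,0],[0,0,0],[0,0,0],[0,0,0],[0,0,0],[0,0,0],[0,0,0],[0,0,0]], xyz=[[-0.15,0,0],[-0.3,0,0],[-0.45,0,0],[-0.6,0,0],[-0.7,0,0],[-0.8,0,0],[-0.8,0,0],[-0.8,0,0]], jaw=[0,0,0,0,0,0,0,0])

```text
time_s: 17.15
eef_pos: [0.4896, 0.1833, 0.046]
eef_rot: [0.0, -0.042, 0.999, -0.0]
wrist_force: [-2.6, 1.0, 1.6]
opening: 0.002
grasp_force: 1.0
```

Run:
```python
from h import *
o=ctrl.get_obs();print(unrack(o["eef_pos"]),o["wrist_force"])
```

```text
[-0.10863946  0.00064095] [-2.57241604  0.95853254  1.58271723]
```

send_rows(dr=[[0,0,0],[0,0,0],[0,0,0],[0,0,0],[0,0,0],[0,0,0],[0,0,0],[0,0,0]], xyz=[[-0.08,0,0],[-0.16,0,0],[-0.24,0,0],[-0.32,0,0],[-0.4,0,0],[-0.4,0,0],[-0.4,0,0],[-0.4,0,0]], jaw=[0,0,0,0,0,0,0,0])

```text
time_s: 18.15
eef_pos: [0.4935, 0.1837, 0.046]
eef_rot: [0.0, -0.042, 0.999, -0.0]
wrist_force: [-1.7, -0.4, 1.7]
opening: -0.004
grasp_force: 1.0
```

send_rows(dr=[[0,0,0],[0,0,0],[0,0,0],[0,0,0],[0,0,0],[0,0,0],[0,0,0],[0,0,0]], xyz=[[-0.08,0,0],[-0.16,0,0],[-0.24,0,0],[-0.32,0,0],[-0.4,0,0],[-0.4,0,0],[-0.4,0,0],[-0.4,0,0]], jaw=[0,0,0,0,0,0,0,0])

```text
time_s: 19.15
eef_pos: [0.4975, 0.184, 0.046]
eef_rot: [0.0, -0.042, 0.999, -0.0]
wrist_force: [-2.4, -0.0, 1.3]
opening: 0.005
grasp_force: 1.0
```

ram ≈ 24 mm.

send_rows(dr=[[0,0,0],[0,0,0],[0,0,0],[0,0,0],[0,0,0],[0,0,0],[0,0,0],[0,0,0]], xyz=[[-0.08,0,0],[-0.16,0,0],[-0.24,0,0],[-0.32,0,0],[-0.4,0,0],[-0.4,0,0],[-0.4,0,0],[-0.4,0,0]], jaw=[0,0,0,0,0,0,0,0])

```text
time_s: 20.15
eef_pos: [0.5015, 0.1844, 0.046]
eef_rot: [0.0, -0.042, 0.999, 0.0]
wrist_force: [-2.2, 0.7, 1.4]
opening: 0.002
grasp_force: 1.0
```

send_rows(dr=[[0,0,0],[0,0,0],[0,0,0],[0,0,0],[0,0,0],[0,0,0],[0,0,0],[0,0,0]], xyz=[[-0.08,0,0],[-0.16,0,0],[-0.24,0,0],[-0.32,0,0],[-0.4,0,0],[-0.4,0,0],[-0.4,0,0],[-0.4,0,0]], jaw=[0,0,0,0,0,0,0,0])

```text
time_s: 21.15
eef_pos: [0.5055, 0.1847, 0.046]
eef_rot: [0.0, -0.042, 0.999, 0.0]
wrist_force: [-3.1, -0.2, 0.2]
opening: 0.002
grasp_force: 1.0
```

ram ≈ 32 mm.

send_rows(dr=[[0,0,0],[0,0,0],[0,0,0],[0,0,0],[0,0,0],[0,0,0],[0,0,0],[0,0,0]], xyz=[[-0.08,0,0],[-0.16,0,0],[-0.24,0,0],[-0.32,0,0],[-0.4,0,0],[-0.4,0,0],[-0.4,0,0],[-0.4,0,0]], jaw=[0,0,0,0,0,0,0,0])

```text
time_s: 22.15
eef_pos: [0.5095, 0.1851, 0.046]
eef_rot: [0.0, -0.042, 0.999, 0.0]
wrist_force: [-2.3, -0.5, 1.8]
opening: -0.001
grasp_force: 1.0
```

send_rows(dr=[[0,0,0],[0,0,0],[0,0,0],[0,0,0],[0,0,0],[0,0,0],[0,0,0],[0,0,0]], xyz=[[-0.08,0,0],[-0.16,0,0],[-0.24,0,0],[-0.32,0,0],[-0.4,0,0],[-0.4,0,0],[-0.4,0,0],[-0.4,0,0]], jaw=[0,0,0,0,0,0,0,0])

```text
time_s: 23.15
eef_pos: [0.5135, 0.1854, 0.046]
eef_rot: [0.0, -0.042, 0.999, 0.0]
wrist_force: [-2.3, -0.0, 1.3]
opening: -0.005
grasp_force: 1.0
```

send_rows(dr=[[0,0,0],[0,0,0],[0,0,0],[0,0,0],[0,0,0],[0,0,0],[0,0,0],[0,0,0]], xyz=[[-0.1,0,0],[-0.2,0,0],[-0.3,0,0],[-0.4,0,0],[-0.5,0,0],[-0.6,0,0],[-0.6,0,0],[-0.6,0,0]], jaw=[0,0,0,0,0,0,0,0])

```text
time_s: 24.15
eef_pos: [0.5195, 0.1859, 0.046]
eef_rot: [0.0, -0.042, 0.999, -0.0]
wrist_force: [-1.4, 0.0, 1.3]
opening: 0.001
grasp_force: 1.0
```

send_rows(dr=[[0,0,0],[0,0,0],[0,0,0],[0,0,0],[0,0,0],[0,0,0],[0,0,0],[0,0,0]], xyz=[[-0.05,0,0],[-0.1,0,0],[-0.15,0,0],[-0.2,0,0],[-0.25,0,0],[-0.3,0,0],[-0.3,0,0],[-0.3,0,0]], jaw=[0,0,0,0,0,0,0,0])

```text
time_s: 25.15
eef_pos: [0.5224, 0.1862, 0.046]
eef_rot: [0.0, -0.042, 0.999, 0.0]
wrist_force: [-3.0, -0.0, 1.2]
opening: 0.001
grasp_force: 1.2
```

send_rows(dr=[[0,0,0],[0,0,0],[0,0,0],[0,0,0],[0,0,0],[0,0,0],[0,0,0],[0,0,0]], xyz=[[-0.05,0,0],[-0.1,0,0],[-0.15,0,0],[-0.2,0,0],[-0.2,0,0],[-0.2,0,0],[-0.2,0,0],[-0.2,0,0]], jaw=[0,0,0,0,0,0,0,0])

```text
time_s: 26.15
eef_pos: [0.5239, 0.1863, 0.0459]
eef_rot: [-0.0, -0.042, 0.999, -0.0]
wrist_force: [-4.6, -0.2, 3.1]
opening: 0.001
grasp_force: 2.5
```

send_rows(dr=[[0,0,0],[0,0,0],[0,0,0],[0,0,0],[0,0,0],[0,0,0],[0,0,0],[0,0,0]], xyz=[[2.8,0,0],[5.5,0,0],[5.5,-4,0],[5.5,-8.5,0],[5.1,-8.5,0],[4.6,-8.5,0],[4.2,-8.5,0],[3.8,-8.5,0]], jaw=[0,0,0,0,0,0,0,0])

```text
time_s: 27.15
eef_pos: [0.4931, 0.0993, 0.0457]
eef_rot: [-0.001, -0.043, 0.999, -0.0]
wrist_force: [-3.2, -0.6, 1.3]
opening: 0.002
grasp_force: 1.6
```

Run:
```python
from h import *
o=ctrl.get_obs();print(unrack(o["eef_pos"]),o["wrist_force"])
```

```text
[-0.11225402 -0.08343775] [-3.24917643 -0.6100693   1.33646339]
```

send_rows(dr=[[0,0,0],[0,0,0],[0,0,0],[0,0,0],[0,0,0],[0,0,0],[0,0,0],[0,0,0]], xyz=[[-0.1,0,0],[-0.2,0,0],[-0.3,0,0],[-0.4,0,0],[-0.5,0,0],[-0.6,0,0],[-0.6,0,0],[-0.6,0,0]], jaw=[0,0,0,0,0,0,0,0])

```text
time_s: 28.15
eef_pos: [0.4997, 0.0989, 0.046]
eef_rot: [0.0, -0.042, 0.999, -0.0]
wrist_force: [-1.6, 0.6, 0.8]
opening: -0.001
grasp_force: 1.1
```

send_rows(dr=[[0,0,0],[0,0,0],[0,0,0],[0,0,0],[0,0,0],[0,0,0],[0,0,0],[0,0,0]], xyz=[[-0.06,0,0],[-0.12,0,0],[-0.18,0,0],[-0.24,0,0],[-0.3,0,0],[-0.3,0,0],[-0.3,0,0],[-0.3,0,0]], jaw=[0,0,0,0,0,0,0,0])

```text
time_s: 29.15
eef_pos: [0.5026, 0.0992, 0.046]
eef_rot: [0.0, -0.042, 0.999, -0.0]
wrist_force: [-2.3, 0.6, 0.5]
opening: 0.006
grasp_force: 1.1
```

send_rows(dr=[[0,0,0],[0,0,0],[0,0,0],[0,0,0],[0,0,0],[0,0,0],[0,0,0],[0,0,0]], xyz=[[-0.06,0,0],[-0.12,0,0],[-0.18,0,0],[-0.24,0,0],[-0.3,0,0],[-0.3,0,0],[-0.3,0,0],[-0.3,0,0]], jaw=[0,0,0,0,0,0,0,0])

```text
time_s: 30.15
eef_pos: [0.5057, 0.0994, 0.046]
eef_rot: [0.0, -0.042, 0.999, -0.0]
wrist_force: [-1.9, 0.5, 0.1]
opening: 0.004
grasp_force: 1.1
```

send_rows(dr=[[0,0,0],[0,0,0],[0,0,0],[0,0,0],[0,0,0],[0,0,0],[0,0,0],[0,0,0]], xyz=[[-0.06,0,0],[-0.12,0,0],[-0.18,0,0],[-0.24,0,0],[-0.3,0,0],[-0.3,0,0],[-0.3,0,0],[-0.3,0,0]], jaw=[0,0,0,0,0,0,0,0])

```text
time_s: 31.15
eef_pos: [0.5086, 0.0997, 0.046]
eef_rot: [0.0, -0.042, 0.999, -0.0]
wrist_force: [-2.6, 1.2, 0.5]
opening: -0.0
grasp_force: 1.1
```

send_rows(dr=[[0,0,0],[0,0,0],[0,0,0],[0,0,0],[0,0,0],[0,0,0],[0,0,0],[0,0,0]], xyz=[[-0.06,0,0],[-0.12,0,0],[-0.18,0,0],[-0.24,0,0],[-0.3,0,0],[-0.3,0,0],[-0.3,0,0],[-0.3,0,0]], jaw=[0,0,0,0,0,0,0,0])

```text
time_s: 32.15
eef_pos: [0.5098, 0.0998, 0.0457]
eef_rot: [-0.002, -0.042, 0.999, -0.0]
wrist_force: [-9.4, -0.9, 5.7]
opening: -0.002
grasp_force: 4.6
```

The right-hand syringe jams at ram ≈ 29 mm (the tool stopped and force rose to 11 N). Now I'll back off, go over it and grasp.

send_rows(dr=[[0,0,0],[0,0,0],[0,0,0],[0,0,0],[0,0,0],[0,0,0],[0,0,0],[0,0,0]], xyz=[[2,0,0],[2,0,-4],[2,0,-9],[-2,0,-10],[-6,0,-10],[-9.6,0,-10],[-9.6,0,-10],[-9.6,0,-10]], jaw=[0,0,0,80,80,80,80,80])

```text
time_s: 33.15
eef_pos: [0.6069, 0.1079, 0.1457]
eef_rot: [-0.0, -0.042, 0.999, -0.0]
wrist_force: [-0.6, 1.1, -0.3]
opening: 0.801
grasp_force: 0.0
```

Run:
```python
from h import *
o=ctrl.get_obs();print(o["eef_pos"],unrack(o["eef_pos"]),shift([*rack(.002,-.085),.048]),o["opening"]);R=toolR();print(R.round(4).tolist())
im=ctrl.camera("side")[150:260,220:350];cv2.imwrite("pics/s2.png",cv2.resize(im[:,:,::-1],None,fx=5,fy=5,interpolation=cv2.INTER_CUBIC))
```

```text
[0.60693694 0.10787923 0.14574268] [ 0.00188804 -0.08448427] [-0.01247808 -0.05000011  9.77427492] 0.8014848320352889
[[-0.9964, -0.0843, -0.0001], [-0.0843, 0.9964, -0.0002], [0.0001, -0.0002, -1.0]]
```

View pics/s2.png

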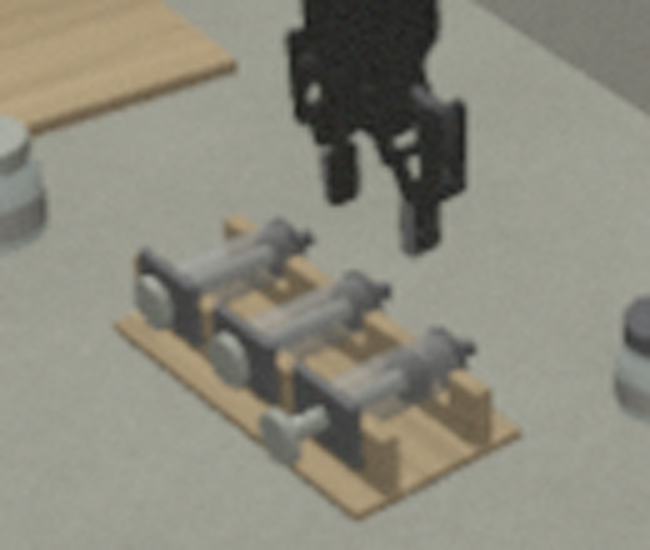

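The left and middle plungers are home (thumb plates against the flanges at (155,300) and (228,358)). The right one is stuck part-way (thumb at (282,437)), with the gripper above its barrel. I'll descend and grip.

send_rows(dr=[[0,0,0],[0,0,0],[0,0,0],[0,0,0],[0,0,0],[0,0,0],[0,0,0],[0,0,0]], xyz=[[0,-0.05,3],[0,-0.05,5.5],[0,-0.05,7.5],[0,-0.05,9],[0,-0.05,9.8],[0,-0.05,9.8],[0,-0.05,9.8],[0,-0.05,9.8]], jaw=[80,80,80,80,80,80,30,20])

```text
time_s: 34.2
eef_pos: [0.6078, 0.1075, 0.0488]
eef_rot: [0.001, -0.042, 0.999, -0.0]
wrist_force: [-0.3, -0.4, -0.2]
opening: 0.383
grasp_force: 1.1
```

send_rows(dr=[[0,0,0],[0,0,0],[0,0,0],[0,0,0],[0,0,0],[0,0,0],[0,0,0],[0,0,0]], xyz=[[0,0,0],[0,0,0],[0,0,0],[0,0,0],[0,0,-0.5],[0,0,-1],[0,0,-1.5],[0,0,-2]], jaw=[10,10,10,10,10,10,10,10])

```text
time_s: 35.2
eef_pos: [0.6072, 0.1076, 0.0683]
eef_rot: [-0.0, -0.042, 0.999, 0.0]
wrist_force: [0.1, -0.2, -1.6]
opening: 0.32
grasp_force: 48.7
```

send_rows(dr=[[0,0,0],[0,0,0],[0,0,0],[0,0,0],[0,0,0],[0,0,0],[0,0,0],[0,0,0]], xyz=[[0,0,-1],[0,0,-2],[0,0,-3],[0,0,-4],[0,0,-5],[0,0,-6],[0,0,-6],[0,0,-6]], jaw=[10,10,10,10,10,10,10,10])

```text
time_s: 36.2
eef_pos: [0.607, 0.1075, 0.1277]
eef_rot: [-0.0, -0.042, 0.999, 0.0]
wrist_force: [0.1, -0.5, -3.3]
opening: 0.32
grasp_force: 48.8
```

Run:
```python
from h import *
o=ctrl.get_obs();print(o["eef_pos"],o["wrist_force"],o["opening"],o["grasp_force"])
im=ctrl.camera("side")[130:260,220:370];cv2.imwrite("pics/s3.png",cv2.resize(im[:,:,::-1],None,fx=4.5,fy=4.5,interpolation=cv2.INTER_CUBIC))
```

```text
[0.60695805 0.10754298 0.12768918] [ 0.13435659 -0.52957179 -3.26427056] 0.31971916703859593 48.75149130821228
```

View pics/s3.png

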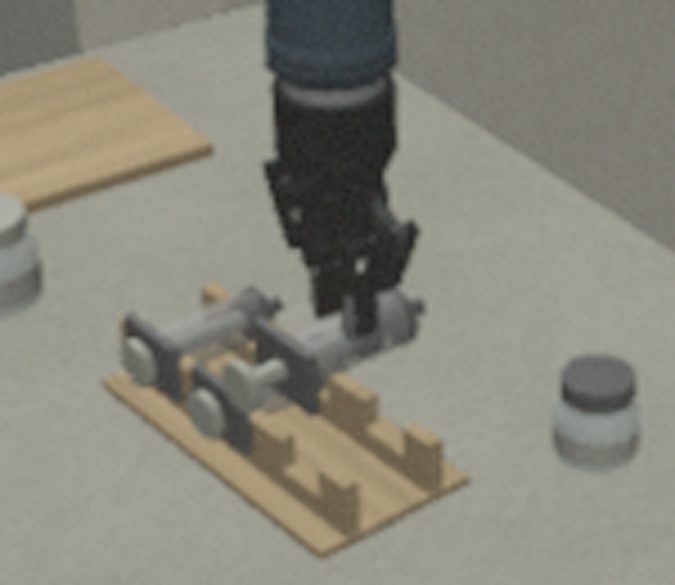

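The syringe is held level in the air, nozzle tip at crop (422,305), thumb at (240,382), and the other two still sit in the rack. Next I'll find the axis height relative to the TCP and work out the carry.

Run:
```python
from h import *
o=ctrl.get_obs();p=o["eef_pos"]
n=np.array([422,305])/4.5+[220,130]; t=np.array([240,382])/4.5+[220,130]
d=np.array([np.cos(YAW),np.sin(YAW)])
for dz in (-.02,-.015,-.01,-.005,0,.005):
    P=[[*(p[:2]+d*.063),p[2]+dz],[*(p[:2]-d*.087),p[2]+dz]]
    print(dz,(w2px("side",P)-[n,t]).round(1).tolist())
C=np.array([.6295,-.2005]);ty=-.149
tgt=C+.010*np.array([np.cos(ty),np.sin(ty)])
print(tgt,shift([*tgt,p[2]]))
```

```text
-0.02 [[-0.9, 4.4], [-0.9, 5.6]]
-0.015 [[-0.9, 3.0], [-1.1, 4.2]]
-0.01 [[-1.0, 1.6], [-1.2, 2.7]]
-0.005 [[-1.0, 0.2], [-1.3, 1.3]]
0 [[-1.0, -1.2], [-1.5, -0.2]]
0.005 [[-1.1, -2.6], [-1.6, -1.6]]
[ 0.6393892  -0.20198449] [-6.32614814e-01 -3.11192173e+01 -3.49289131e-03]
```

send_rows(dr=[[0,0,0.3],[0,0,0.6],[0,0,0.9],[0,0,1.2],[0,0,1.5],[0,0,1.9],[0,0,2.23],[0,0,2.23]], xyz=[[-0.1,-3,0],[-0.2,-8,0],[-0.3,-13,0],[-0.4,-18,0],[-0.5,-23,0],[-0.6,-28,0],[-0.6,-31.1,0],[-0.6,-31.1,0]], jaw=[10,10,10,10,10,10,10,10])

```text
time_s: 37.25
eef_pos: [0.6392, -0.2046, 0.1276]
eef_rot: [-0.0, 0.076, 0.997, -0.0]
wrist_force: [-0.0, 0.4, -0.1]
opening: 0.114
grasp_force: 0.0
```

send_rows(dr=[[0,0,0],[0,0,0],[0,0,0],[0,0,0],[0,0,0],[0,0,0],[0,0,0],[0,0,0]], xyz=[[0,0,2],[0,0,4],[0,0,5.5],[0,0,6.5],[0,0,7.5],[0,0,8],[0,0,8],[0,0,8]], jaw=[10,10,10,10,10,10,10,10])

```text
time_s: 38.25
eef_pos: [0.6398, -0.2021, 0.0486]
eef_rot: [0.0, 0.074, 0.997, -0.0]
wrist_force: [0.2, -0.3, 0.3]
opening: 0.099
grasp_force: 0.0
```

Run:
```python
from h import *
o=ctrl.get_obs();print(o["time_s"],o["eef_pos"],o["wrist_force"],o["opening"])
im=ctrl.camera("side")[200:340,280:440];cv2.imwrite("pics/s4.png",cv2.resize(im[:,:,::-1],None,fx=4.2,fy=4.2,interpolation=cv2.INTER_CUBIC))
```

```text
38.25 [ 0.63984437 -0.20209521  0.04860672] [ 0.17772225 -0.26815385  0.34211843] 0.0989258671741482
```

View pics/s4.png

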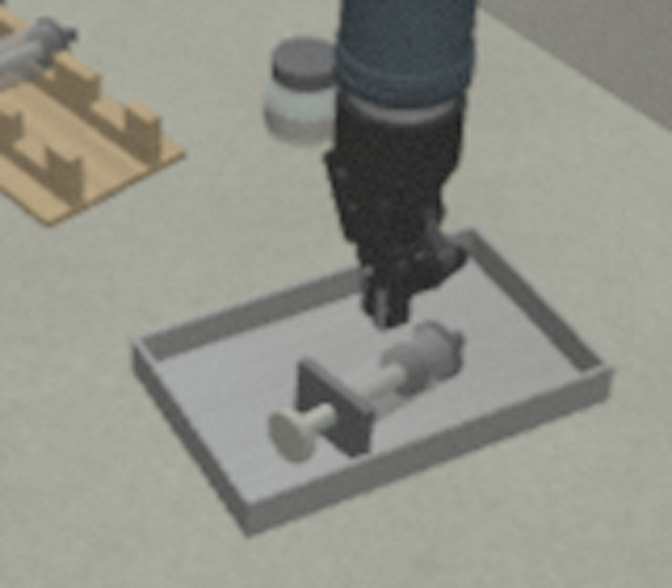

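The syringe slipped from the pads during the carry, but it landed flat in the tray: thumb at crop (291,436), nozzle tip at (462,340). I'll measure whether it lies within the limits, raising the arm clear first.

send_rows(dr=[[0,0,0],[0,0,0],[0,0,0],[0,0,0],[0,0,0],[0,0,0],[0,0,0],[0,0,0]], xyz=[[0,0,-4],[0,0,-9],[0,5,-12],[0,11,-12],[0,17,-12],[0,23,-12],[0,23,-12],[0,23,-12]], jaw=[10,10,10,60,60,60,60,60])

```text
time_s: 39.3
eef_pos: [0.6737, 0.0255, 0.1683]
eef_rot: [0.0, 0.074, 0.997, -0.0]
wrist_force: [0.5, -0.6, 1.0]
opening: 0.6
grasp_force: 0.0
```

Run:
```python
from h import *
f=lambda l:np.array(l)/4.2+[280,200]-.4
a=px2w("side",f([[291,436],[462,340]]),.025); C=np.array([.6295,-.2005]);ty=-.149
c,s=np.cos(ty),np.sin(ty)
tr=lambda P:np.c_[(P[:,:2]-C)@[c,s],(P[:,:2]-C)@[-s,c]]
L=np.linalg.norm(a[1]-a[0]);u=(a[1]-a[0])/L
print(a,L,"tray frame",tr(a),"barrel",tr((a[1]-.063*u)[None]))
k=px2w("side",f([[135,345],[475,232],[612,372],[250,535]]),[.03,.03,.03,0][0]);print("corners",tr(k))
im=ctrl.camera("top");b=im[210:300,205:320];t=im[180:290,350:440]
b=cv2.resize(b,(460,360),interpolation=cv2.INTER_CUBIC);t=cv2.resize(t,(295,360),interpolation=cv2.INTER_CUBIC)
cv2.imwrite("pics/t5.png",np.hstack([b,t])[:,:,::-1])
```

```text
[[ 0.54806882 -0.22746275  0.025     ]
 [ 0.68985185 -0.22307169  0.025     ]] 0.14185100840098483 tray frame [[-0.07652632 -0.0387524 ]
 [ 0.06303391 -0.01336241]] barrel [[ 0.00105131 -0.02463881]]
corners [[-0.12833343  0.07223313]
 [ 0.12743817  0.06965319]
 [ 0.12684355 -0.08481316]
 [-0.13817963 -0.10104983]]
```

View pics/t5.png

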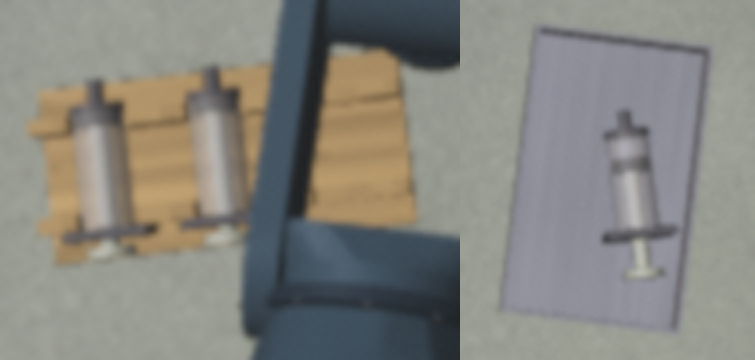

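Both good syringes are still in the rack with plungers home. The jammed one lies flat in the tray, barrel about 25 mm off centre across and near 0 along, within limits. The arm is clear.

```bash
python3 -c "
from bench import ctrl
print(ctrl.hand_in())"
```

```text
the job is handed in; nothing more can be done
None
```

I handed the job in but got no verdict back: the left and middle syringes are in the rack with plungers home, and the right one, which jammed at about 29 mm, lies flat in the tray, though it slipped from the grip on the way and dropped in rather than being laid; nothing was forced, and I never moved near the jar, bottle or pot.

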